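Swing the positioning board home and bolt it

TASK

The white positioning board sits with its round heel in the socket of the bench dock: push near its free end to swing it about the heel until its steel tongue has snapped past the sprung nose and rests between the nose and the rubber buffer. Then push the black bolt paddle fully towards the socket so that the bolt locks the tongue in. Keep the heel in its socket and the board flat, push gently (never more than 18 N on the board or the dock) and leave everything else on the bench where it is.

Things in the scene. Friction and masses are not known exactly. Their poses are not given: they have to be found in the camera images.
- dock: Fixed metal dock. Origin: on the bench at the centre of its round socket (C-shaped wall, inner radius 31 mm, 30 mm high), the pivot of the board's heel. +y points to the middle setting of its catch unit (aluminium block 242 to 272 mm away, with sprung nose, rubber buffer and bolt), +x away from the side where the board waits, z up.
- catch_mid (a point): Fixed point on the dock's +y axis, 220 mm from the socket centre, 13 mm up: where the board's tip is when home IF the catch unit is at its middle setting. It was clamped by hand turned about the socket centre by -0.1 to +0.1 rad (up to 22 mm either way along dock x); this setting is NOT reported and must be found by feel or sight. Nose, buffer and bolt all turn with it.
- nose_mid (a point): Sprung steel ball nose (radius 8 mm) at the middle setting, 12 mm up. The tongue passes it in the +x direction, pressing it back along +y: a bump of up to about 7 N (push at y = 165 mm of the board), then the tongue rides over it for some 40 mm with less force, and the nose springs out behind it just as it meets the rubber buffer. Nose and buffer then keep the board home by themselves.
- buffer_mid (a point): Face of the rubber buffer at the middle setting, behind (+x of) the tongue, 201 mm from the socket centre. It is sprung: yields only 2 mm with 1.5 N rising to about 10 N (felt there), then stops hard. A push on the board that has risen to 10 N is surely at the buffer, past the nose.
- board: Loose white board, 26 mm thick, flat on the bench, 0.3 to 0.6 kg. Origin: underside, centre of its round heel (30 mm radius), at the socket centre, 1 mm play. +y runs to the free end: 64 mm wide (x = -32 to 32 mm) from y = 65 to 190 mm, steel tongue (x = -15 to 25 mm) to y = 220 mm. Starts 0.36 to 0.62 rad anticlockwise of dock +y; push its -x edge in its +x direction, e.g. at y = 165 mm.
- bolt (a joint): Bolt slide in m: 0 open, 0.024 shut (towards the socket); about 2 N friction, stays where left; hard end stop. Pushed by an upright black paddle, 44 mm wide, 8 mm thick, 24 to 54 mm above the bench. Board home, bolt open: paddle's outer face is at x = -22, y = 305 mm in the board's frame; push it towards board -y. The bolt passes on the -x side of the tongue and is blocked if the board is not home.
- board_tip (a point): Point at the end face of the board's steel tongue, 220 mm from the heel centre on the board's centre line (x = 0), half-way up (13 mm).
- vial_a: Bystander: small white vial with grey collar and blue cap, 22 mm wide, 47 mm high, standing. Origin at its underside.
- reducer: Bystander: pale grey tube connector with a flange, 26 mm wide, 40 mm high, standing. Origin at its underside.
- syringe: Bystander: 5 ml syringe lying on the bench, 125 mm long. Origin at its underside.
- petri_dish: Bystander: small flat clear dish, 61 mm across, 13 mm high, near the socket. Origin at its underside.
- vial_b: Bystander: small white vial with a yellow cap, 22 mm wide, 47 mm high, standing beyond the board on the dock's +x side. Origin at its underside.

How it is judged (in metres and radians):
On the way:
1. the board is swung in to the catch unit while the bolt is still open (x of board_tip in the frame of dock above -0.0245 m and value of joint bolt below 0.008 m), for 0.2 s.
At the end, for the whole second after the job is handed in: The board lies flat and still with its heel in the socket (within 6 mm), its tongue is inside the catch unit (tip not more than 24.5 mm short of the dock's +y axis) and the bolt is shut by at least 19 of its 24 mm (x of board_tip in the frame of dock above -0.0245 m and value of joint bolt above 0.019 m and horizontal distance between board and dock below 0.006 m and height (world z) of board below 0.004 m and angle between board's own z axis and vertical below 0.04 rad and linear speed of board below 0.01 m/s); the robot touches nothing.
It fails at once if the board is pushed with more than 18 N (contact force between any of the fingers, the arm and board above 18 N).
It fails at once if the dock or its bolt is pushed with more than 18 N (contact force between any of the fingers, the arm and dock above 18 N).
It fails at once if a bystander is moved by more than 20 mm (distance of any of vial_a, reducer, syringe, petri_dish, vial_b from where it was at the start of the episode above 0.02 m).
It also fails if it takes over 72 s, if anything falls off the work surface, if the arm or the gripper's body presses on something with over 40 N, if the wrist force passes 120 N, or if a joint passes its speed limit or range.

ROBOT

A 7-joint arm with a two-finger parallel gripper is mounted at the origin on a cart in front of the work surface, level with it; the furniture and walls round the work are solid. World frame = base frame: x ahead of the robot, y to its left, z up, the work surface at z = 0. Lengths are in mm, angles in rad, forces in N, time in s.
With the tool pointing down it reaches from about 400 to 875 mm from the base axis. Payload 4.4 kg.
Tool frame: the origin (TCP) lies on the centre line of the jaws, within the pads' length; the fingertips stand 11 mm ahead of it and the grasp point (between the pads) lies 8 mm behind it (ctrl.tips_ahead is the distance from the TCP to the fingertips, in mm); z points along the fingers, y is the line along which they close (so a half turn about z gives the same grasp; the last joint's range is limited). The gripper opens to 85 mm and grips with 20 to 120 N. Pads are 22 mm wide; open, the fingers measure 114 mm over their backs; the gripper's body (76 mm by 85 mm) begins 54 mm behind the grasp point. The pads swing forward as they close: fully open they stand 13 mm farther back than shut.
Start: joints at [1.196, 0.628, 0.038, 1.517, -0.027, 0.996, -0.02], TCP at [197.572, -619.26, 242.313] pointing down, gripper open.
Joint ranges: [-3.06, 3.06], [-0.37, 2.12], [-1.25, 1.32], [0.18, 2.47], [-1.1, 4.24], [0.23, 1.98], [-2.94, 2.94]. Speed limits (rad/s): [2.57, 2.57, 3.14, 3.14, 3.14, 3.14, 3.14].

INTERFACE

Orientations are given as [roll, pitch, yaw] about the fixed x, y, z axes, in that order (R = Rz(yaw) Ry(pitch) Rx(roll)).
In Python, from cell import ctrl, eyes, job gives the robot as it stands. The module is installed in compiled form; this text tells all that it offers.
- The arm moves only by the tool carry_out, never from a script. Its argument "moves" is a list of rows, each an object of numbers: "tx", "ty", "tz": the shift along the tool's x, y, z as a fraction of full scale; "twist": the turn about the tool's z as a fraction of full scale; "fingers": the opening, from 0 (shut) to 1 (fully open). In form: [{"tx": .., "ty": .., "tz": .., "twist": .., "fingers": ..}, ...]. A call has 1 to 12 rows; each row shifts and turns the commanded pose from where the row before left it, along the tool's axes as they then stand; what a row does not reach is not made up. Full scale, the value 1, is 0.3 m for a shift and pi rad for a turn. A row lasts 1/8 s, in which the tool goes at most 62.5 mm and 10.7 degrees, less where a joint would pass 70% of its speed; a pose out of reach is approached as far as the arm can. A call with a number of a shift or a turn outside -1 to 1 is refused whole. A call with a gripper value outside its range is refused whole. The fingers move at their own pace and stop on an object; the grip force is fixed at half the most. Time passes only in rows, so rows that do not move let the fingers close. It gives the time, the measured TCP pose, the force, the opening and the grip force at its end, in the units of the state.
- ctrl.read_state(): the state, without advancing time (a new reading comes with each control period).
- eyes.get_image(name): name is "side" or "top"; returns a dict with "color" (400x640x3 uint8, blue, green, red), "fovy" (degrees; the focal length in pixels is half the picture's height over the tangent of half this angle, whatever the lens; pixels are square), "cx", "cy" (the principal point, pixels), "world_from_camera" (4x4, takes a point from camera to world coordinates). Camera axes: x right, y up, looking along -z (the intrinsics and any distortion apply to the point x, -y, -z); pixel columns grow to the right and rows downward; lengths in mm; the calibration is good to about 2 mm. A picture is of the moment at which its call begins. There is no depth.
- job.finish_job(): hands the job in; it is judged then, once.
The state is a dict: "clock": time; "qpos": joint angles; "qd": joint speeds; "tau": joint torques, N m; "eef_pos": TCP position; "tool_rot": TCP orientation; "force": force on the tool from outside, world axes, zero at the start; "torque": the same for the moment, N m; "width": finger opening in mm; "gripper_force": force on a finger pad.
Only numpy, scipy, OpenCV 4.12 (cv2) and the standard library are available. Lean on these libraries where they do the work, as an engineer would, in place of code of your own. Each camera call takes 0.05 s, during which the arm holds its last target. There are 200 camera calls.

## Working session

There is one attempt and no reset: what is moved stays moved. The work goes in short steps, Python scripts to look and compute and a tool call to move; the robot and the scene stay as the last step left them, time stands still between calls to the robot, and variables do not carry over. Pictures are saved under pics/ and viewed, at most 10 in all, crops included, and the job is handed in when it is done.

Besides the shell and the picture viewer there is one more tool, called after "Emit:" as name([rows], argument=value, ...), one row to a line, values as JSON. carry_out: Moves the arm, as the interface text tells. Its arguments: {"type":"object","properties":{"moves":{"type":"array","items":{"type":"object","properties":{"tx":{"type":"number","minimum":-1,"maximum":1},"ty":{"type":"number","minimum":-1,"maximum":1},"tz":{"type":"number","minimum":-1,"maximum":1},"twist":{"type":"number","minimum":-1,"maximum":1},"fingers":{"type":"number"}}}}},"required":["moves"]}

```bash
mkdir -p pics
cat > h.py <<'E'
import numpy as np, cv2
from cell import ctrl, eyes, job
def ray(im,u,v):
    H=im["color"].shape[0]; f=H/2/np.tan(np.radians(im["fovy"])/2)
    T=np.array(im["world_from_camera"]); d=T[:3,:3]@np.array([(u-im["cx"])/f,-(v-im["cy"])/f,-1.])
    return T[:3,3],d
def onz(im,u,v,z):
    o,d=ray(im,u,v); return o+d*(z-o[2])/d[2]
E
python3 - <<'E'
from h import *
for n in("top","side"):
    im=eyes.get_image(n); cv2.imwrite(f"pics/{n}0.png",im["color"]); print({k:im[k] for k in im if k!="color"})
print(ctrl.read_state())
E
```

```text
{'fovy': 49.622293331299545, 'cx': 313.9224049534068, 'cy': 203.2911307528335, 'world_from_camera': array([[ 5.80315152e-03,  9.79380840e-01, -2.01939333e-01,
         3.31597020e+02],
       [-9.99981041e-01,  5.26771978e-03, -3.18876801e-03,
        -3.18670028e+01],
       [-2.05925847e-03,  2.01954009e-01,  9.79392841e-01,
         1.15475855e+03],
       [ 0.00000000e+00,  0.00000000e+00,  0.00000000e+00,
         1.00000000e+00]])}
{'fovy': 44.499698346387035, 'cx': 323.13956529222435, 'cy': 205.51900685732093, 'world_from_camera': array([[-9.55215398e-01,  1.05765575e-01, -2.76364230e-01,
         2.24162439e+02],
       [-2.95474805e-01, -3.91625823e-01,  8.71391906e-01,
         1.00041745e+03],
       [-1.60681025e-02,  9.14025633e-01,  4.05338079e-01,
         5.09018955e+02],
       [ 0.00000000e+00,  0.00000000e+00,  0.00000000e+00,
         1.00000000e+00]])}
{'clock': 0.1, 'qpos': array([ 1.19617679,  0.62926442,  0.03844719,  1.51831532, -0.02700538,
        0.99630381, -0.02000654]), 'qd': array([ 0.0005768 , -0.00347287, -0.00075806, -0.00269246,  0.00052408,
        0.0017545 , -0.00082935]), 'tau': array([ 4.16394265e-03, -5.64531326e+01,  1.23085286e+00, -1.93974781e+01,
        1.12455367e-02,  5.49786142e-03, -1.56801782e-06]), 'eef_pos': array([ 197.41222361, -618.69867298,  241.45895597]), 'tool_rot': array([-3.13981981e+00,  1.66326333e-05,  3.08807042e-01]), 'force': array([-0.10477598,  0.67671835, -0.48581352]), 'torque': array([0.00146054, 0.04025299, 0.01575261]), 'gripper_force': 0.0, 'width': 85.1494556116548}
```

View pics/top0.png

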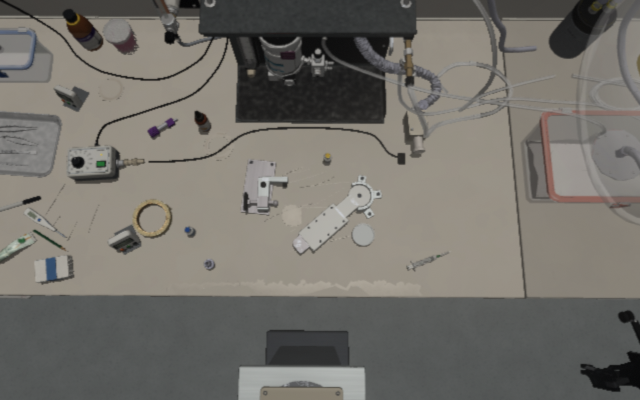

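View pics/side0.png

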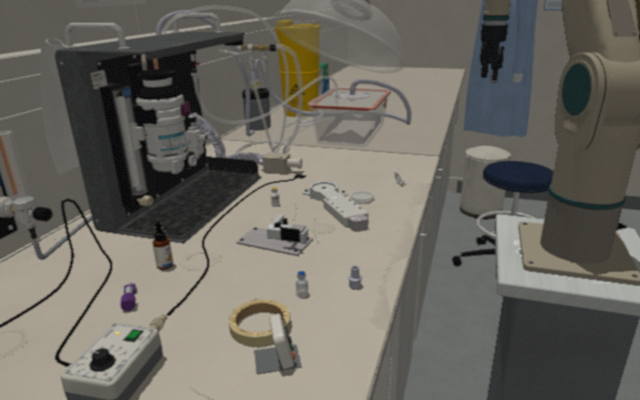

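The top view shows the heel and socket near (360,195), the board pointing to lower left and ending near (300,247), and the catch unit near (265,187). The yellow vial is at (327,158) and the dish at (362,234). I'll zoom in.

Run:
```python
from h import *
im=cv2.imread("pics/top0.png")
cv2.imwrite("pics/crop0.png",cv2.resize(im[145:265,230:390],None,fx=5,fy=5,interpolation=cv2.INTER_CUBIC))
s=cv2.imread("pics/side0.png")
cv2.imwrite("pics/crop1.png",cv2.resize(s[170:260,230:390],None,fx=5,fy=5,interpolation=cv2.INTER_CUBIC))
```

```text
(no output)
```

View pics/crop0.png

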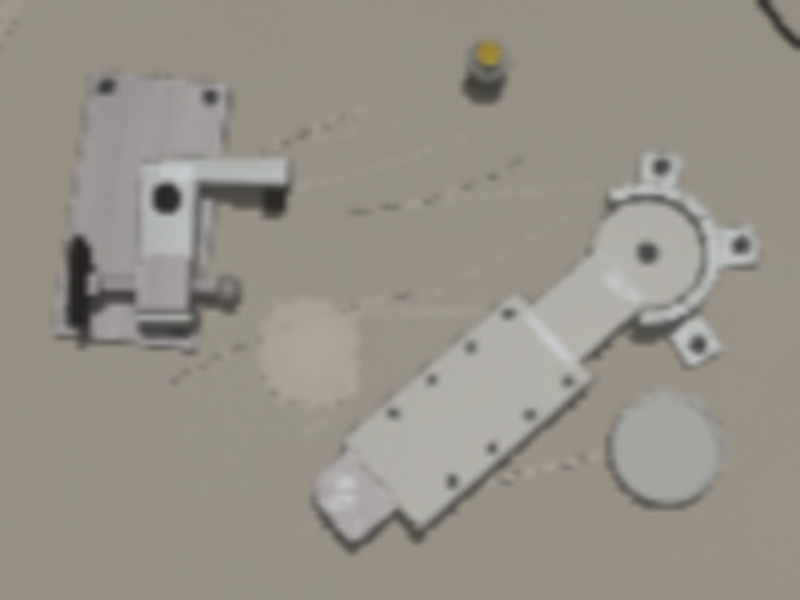

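View pics/crop1.png

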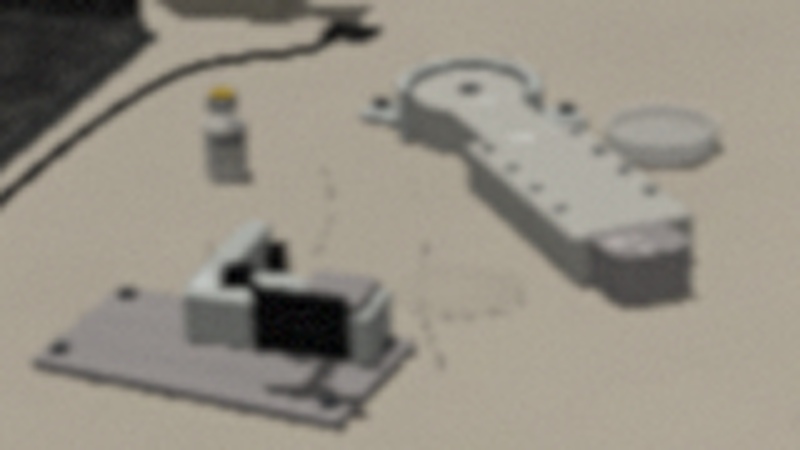

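The crops show: heel centre (648,252), board corners (418,538) and (590,375) on its -x edge, tongue end (318,492)-(352,548). The nose is at (228,293), the black buffer at (273,200) and the black paddle spans (68-88, 237-342).

Run:
```python
from h import *
im=eyes.get_image("top")
def P(n,u,v,z,):
    p=onz(im,230+(u+.5)/5-.5,145+(v+.5)/5-.5,z)[:2]; print(n,p.round(1)); return p
h=P("heel",648,252,26)
a=P("c1",418,538,26);b=P("c2",590,375,26);c=P("c3",345,440,26);d=P("c4",515,297,26)
t1=P("t1",318,487,26);t2=P("t2",352,548,26)
for w in (a-b,c-d):print("ang",np.degrees(np.arctan2(*w[::-1])),np.linalg.norm(w))
for n,p in zip("abcd",(a,b,c,d)):print(n,np.linalg.norm(p-h))
P("nose",232,293,12);q=P("buf",273,200,20);print(np.linalg.norm(q-h))
e=P("padtopA",75,240,54);f=P("padtopB",75,318,54);P("padbot",80,342,24)
P("dish",665,448,13);P("vialb",488,50,47)
# socket ears
for n,u,v in(("e1",660,167),("e2",740,245),("e3",698,344)):
    w=P(n,u,v,5)-h;print(np.degrees(np.arctan2(w[1],w[0])),np.linalg.norm(w))
for n,u,v in(("bp1",92,73),("bp2",230,88),("bp3",195,350),("bp4",57,335)):P(n,u,v,5)
```

```text
heel [ 587.6 -149.1]
c1 [434.3 -27.1]
c2 [ 520.8 -117.5]
c3 [485.5  11.6]
c4 [562.7 -77.9]
t1 [460.7  25.4]
t2 [428.9   7.2]
ang 133.73325606796288 125.09876218413226
ang 130.75879244286415 118.22334254646604
a 195.96279199589344
b 73.94723591248992
c 190.445241271394
d 75.4374601202493
nose [566.9  74.2]
buf [616.7  52.5]
203.6759626587258
padtopA [586.1 153. ]
padtopB [544.6 151.4]
padbot [537.4 153.2]
dish [ 483.9 -157.9]
vialb [693.3 -63. ]
e1 [ 640.3 -158.6]
-10.23125153341314 53.50806561670951
e2 [ 596.6 -201.5]
-80.31110113347593 53.13403070201138
e3 [ 541.6 -177.5]
-148.32705904681634 54.0754155058963
bp1 [692.5 155.4]
bp2 [684.2  78.6]
bp3 [536.8  94. ]
bp4 [544.7 168.9]
```

```bash
cat >> h.py <<'E'
def rel(x,y,z,n,yawdeg=None):
    "print per-row tool-axis fractions from the measured pose to a target"
    s=ctrl.read_state(); p=s["eef_pos"]; w=s["tool_rot"][2]; d=np.array([x,y,z])-p
    tx=d[0]*np.cos(w)+d[1]*np.sin(w); ty=d[0]*np.sin(w)-d[1]*np.cos(w)
    tw=0 if yawdeg is None else -(yawdeg-np.degrees(w))/180
    print("t",round(s["clock"],2),p.round(1),np.degrees(s["tool_rot"]).round(1),"row:",np.round(np.array([tx,ty,-d[2]])/300/n,4),"twist",round(tw/n,4),"F",s["force"].round(1),"w",s["width"])
E
python3 -c "
from h import *
rel(420,-300,241,10)"
```

```text
t 0.15 [ 197.4 -618.8  241.6] [-179.9   -0.    17.7] row: [ 0.103  -0.0787  0.0002] twist 0.0 F [-0.   0.5  0.1] w 85.34196558465945
```

Emit:
carry_out([
  {"tx": 0.103,"ty": -0.079,"fingers": 0},
  {"tx": 0.103,"ty": -0.079,"fingers": 0},
  {"tx": 0.103,"ty": -0.079,"fingers": 0},
  {"tx": 0.103,"ty": -0.079,"fingers": 0},
  {"tx": 0.103,"ty": -0.079,"fingers": 0},
  {"tx": 0.103,"ty": -0.079,"fingers": 0},
  {"tx": 0.103,"ty": -0.079,"fingers": 0},
  {"tx": 0.103,"ty": -0.079,"fingers": 0},
  {"tx": 0.103,"ty": -0.079,"fingers": 0},
  {"tx": 0.103,"ty": -0.079,"fingers": 0},
  {"fingers": 0},
])

```text
validation failed for argument at $.mo...
```

```bash
python3 -c "
from h import *
rel(432,-67,140,8,42)"
```

```text
t 0.15 [ 197.4 -618.8  241.6] [-179.9   -0.    17.7] row: [ 0.163  -0.1894  0.0423] twist -0.0169 F [-0.   0.5  0.1] w 85.34196558465945
```

Emit:
carry_out([
  {"tx": 0.103,"ty": -0.079,"tz": 0,"twist": 0,"fingers": 0},
  {"tx": 0.103,"ty": -0.079,"tz": 0,"twist": 0,"fingers": 0},
  {"tx": 0.103,"ty": -0.079,"tz": 0,"twist": 0,"fingers": 0},
  {"tx": 0.103,"ty": -0.079,"tz": 0,"twist": 0,"fingers": 0},
  {"tx": 0.103,"ty": -0.079,"tz": 0,"twist": 0,"fingers": 0},
  {"tx": 0.103,"ty": -0.079,"tz": 0,"twist": 0,"fingers": 0},
  {"tx": 0.103,"ty": -0.079,"tz": 0,"twist": 0,"fingers": 0},
  {"tx": 0.103,"ty": -0.079,"tz": 0,"twist": 0,"fingers": 0},
  {"tx": 0.103,"ty": -0.079,"tz": 0,"twist": 0,"fingers": 0},
  {"tx": 0.103,"ty": -0.079,"tz": 0,"twist": 0,"fingers": 0},
  {"tx": 0,"ty": 0,"tz": 0,"twist": 0,"fingers": 0},
])

```text
clock: 1.52
eef_pos: [422.0, -296.2, 242.2]
tool_rot: [-3.14, -0.001, 0.315]
force: [0.3, -0.6, 0.2]
width: -0.1
gripper_force: 0.0
```

```bash
python3 -c "
from h import *
rel(432,-67,140,8,17.7)"
```

```text
t 1.52 [ 422.  -296.2  242.2] [-1.799e+02 -1.000e-01  1.810e+01] row: [ 0.0335 -0.0895  0.0426] twist 0.0002 F [ 0.3 -0.6  0.2] w -0.06649311024314797
```

Emit:
carry_out([
  {"tx": 0.033,"ty": -0.089,"tz": 0.043,"twist": 0,"fingers": 0},
  {"tx": 0.033,"ty": -0.089,"tz": 0.043,"twist": 0,"fingers": 0},
  {"tx": 0.033,"ty": -0.089,"tz": 0.043,"twist": 0,"fingers": 0},
  {"tx": 0.033,"ty": -0.089,"tz": 0.043,"twist": 0,"fingers": 0},
  {"tx": 0.033,"ty": -0.089,"tz": 0.043,"twist": 0,"fingers": 0},
  {"tx": 0.033,"ty": -0.089,"tz": 0.043,"twist": 0,"fingers": 0},
  {"tx": 0.033,"ty": -0.089,"tz": 0.043,"twist": 0,"fingers": 0},
  {"tx": 0.033,"ty": -0.089,"tz": 0.043,"twist": 0,"fingers": 0},
  {"tx": 0,"ty": 0,"tz": 0,"twist": -0.044,"fingers": 0},
  {"tx": 0,"ty": 0,"tz": 0,"twist": -0.044,"fingers": 0},
  {"tx": 0,"ty": 0,"tz": 0,"twist": -0.044,"fingers": 0},
  {"tx": 0,"ty": 0,"tz": 0,"twist": 0,"fingers": 0},
])

```text
clock: 3.02
eef_pos: [430.4, -73.0, 139.1]
tool_rot: [3.141, 0.0, 0.721]
force: [0.5, -0.6, 0.7]
width: -0.3
gripper_force: 0.0
```

```bash
python3 -c "
from h import *
rel(432,-67,21,4,42)"
```

```text
t 3.02 [430.4 -73.  139.1] [180.    0.   41.3] row: [ 0.0043 -0.0029  0.0984] twist -0.001 F [ 0.5 -0.6  0.7] w -0.31479323165591694
```

Emit:
carry_out([
  {"tx": 0,"ty": 0,"tz": 0.098,"twist": 0,"fingers": 0},
  {"tx": 0,"ty": 0,"tz": 0.098,"twist": 0,"fingers": 0},
  {"tx": 0,"ty": 0,"tz": 0.098,"twist": 0,"fingers": 0},
  {"tx": 0,"ty": 0,"tz": 0.098,"twist": 0,"fingers": 0},
  {"tx": 0,"ty": 0,"tz": 0,"twist": 0,"fingers": 0},
  {"tx": 0,"ty": 0,"tz": 0,"twist": 0,"fingers": 0},
])

```text
clock: 3.78
eef_pos: [428.6, -75.4, 38.5]
tool_rot: [3.14, 0.011, 0.722]
force: [-0.2, 0.1, 0.3]
width: -0.0
gripper_force: 0.0
```

Run:
```python
from h import *
rel(432,-67,21,4,42)
im=eyes.get_image("top")["color"]; s=eyes.get_image("side")["color"]
cv2.imwrite("pics/c2.png",np.hstack([cv2.resize(im[145:265,230:390],None,fx=2.5,fy=2.5),cv2.resize(s[170:290,230:390],None,fx=2.5,fy=2.5)]))
```

```text
t 3.77 [428.6 -75.4  38.5] [179.9   0.6  41.3] row: [ 0.0067 -0.0034  0.0146] twist -0.0009 F [-0.2  0.1  0.3] w -0.026311337743419663
```

View pics/c2.png

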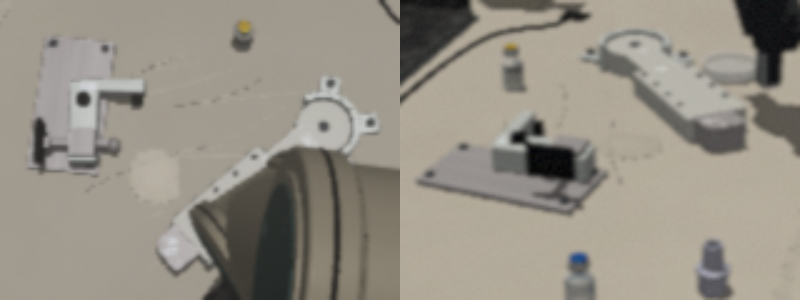

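The tool stands beside the board's -x edge, near the inner reach limit, so z stopped at 38 mm. I'll move outward a little and lower the rest.

Emit:
carry_out([
  {"tx": 0.035,"ty": 0,"tz": 0,"twist": 0,"fingers": 0},
  {"tx": 0,"ty": 0,"tz": 0.03,"twist": 0,"fingers": 0},
  {"tx": 0,"ty": 0,"tz": 0.027,"twist": 0,"fingers": 0},
  {"tx": 0,"ty": 0,"tz": 0,"twist": 0,"fingers": 0},
])

```text
clock: 4.38
eef_pos: [436.8, -67.6, 20.9]
tool_rot: [3.14, 0.011, 0.725]
force: [-0.2, 0.4, 0.5]
width: -0.1
gripper_force: 0.0
```

Emit:
carry_out([
  {"tx": 0.02,"ty": 0,"tz": 0,"twist": 0,"fingers": 0},
  {"tx": 0.014,"ty": 0,"tz": 0,"twist": 0,"fingers": 0},
  {"tx": 0.01,"ty": 0,"tz": 0,"twist": 0,"fingers": 0},
  {"tx": 0.01,"ty": 0,"tz": 0,"twist": 0,"fingers": 0},
  {"tx": 0.01,"ty": 0,"tz": 0,"twist": 0,"fingers": 0},
])

```text
clock: 5.0
eef_pos: [449.5, -56.5, 20.7]
tool_rot: [3.14, 0.015, 0.723]
force: [-3.9, -4.8, 4.6]
width: -0.0
gripper_force: 2.9
```

Emit:
carry_out([
  {"tx": 0.0135,"ty": -0.0036,"tz": 0,"twist": 0.008,"fingers": 0},
  {"tx": 0.0135,"ty": -0.0036,"tz": 0,"twist": 0.008,"fingers": 0},
  {"tx": 0.0135,"ty": -0.0036,"tz": 0,"twist": 0.008,"fingers": 0},
  {"tx": 0.0135,"ty": -0.0036,"tz": 0,"twist": 0.008,"fingers": 0},
])

```text
clock: 5.5
eef_pos: [457.9, -44.0, 20.5]
tool_rot: [3.138, 0.017, 0.62]
force: [-4.7, -3.6, 5.1]
width: -0.5
gripper_force: 3.0
```

```bash
cat >> h.py <<'E'
def bf(th):
    "TCP in board frame when board axis is at th deg; F along board x"
    s=ctrl.read_state(); d=s["eef_pos"][:2]-np.array([587.6,-149.1]); t=np.radians(th)
    X=np.array([np.sin(t),-np.cos(t)]);Y=np.array([np.cos(t),np.sin(t)])
    print("bx",round(d@X,1),"by",round(d@Y,1),"r",round(np.hypot(*d),1),"Fx,Fy",round(s["force"][:2]@X,1),round(s["force"][:2]@Y,1),"yaw",np.degrees(s["tool_rot"][2]).round(1),s["eef_pos"].round(1))
E
python3 -c "
from h import *
bf(90+np.degrees(ctrl.read_state()['tool_rot'][2]))"
```

```text
bx -44.4 by 160.9 r 166.9 Fx,Fy -6.0 -0.2 yaw 35.5 [457.9 -44.   20.5]
```

Emit:
carry_out([
  {"tx": 0.0135,"ty": -0.0036,"tz": 0,"twist": 0.008,"fingers": 0},
  {"tx": 0.0135,"ty": -0.0036,"tz": 0,"twist": 0.008,"fingers": 0},
  {"tx": 0.0135,"ty": -0.0036,"tz": 0,"twist": 0.008,"fingers": 0},
  {"tx": 0.0135,"ty": -0.0036,"tz": 0,"twist": 0.008,"fingers": 0},
  {"tx": 0.0135,"ty": -0.0036,"tz": 0,"twist": 0.008,"fingers": 0},
  {"tx": 0.0135,"ty": -0.0036,"tz": 0,"twist": 0.008,"fingers": 0},
  {"tx": 0.0135,"ty": -0.0036,"tz": 0,"twist": 0.008,"fingers": 0},
  {"tx": 0.0135,"ty": -0.0036,"tz": 0,"twist": 0.008,"fingers": 0},
])

```text
clock: 6.5
eef_pos: [481.2, -19.8, 20.0]
tool_rot: [3.136, 0.016, 0.42]
force: [-4.0, -3.7, 5.0]
width: -0.3
gripper_force: 2.9
```

```bash
python3 -c "
from h import *
bf(90+np.degrees(ctrl.read_state()['tool_rot'][2]))"
```

```text
bx -44.4 by 161.4 r 167.4 Fx,Fy -5.2 -1.7 yaw 24.0 [481.2 -19.8  20. ]
```

Emit:
carry_out([
  {"tx": 0.0135,"ty": -0.0036,"tz": 0,"twist": 0.008,"fingers": 0},
  {"tx": 0.0135,"ty": -0.0036,"tz": 0,"twist": 0.008,"fingers": 0},
  {"tx": 0.0135,"ty": -0.0036,"tz": 0,"twist": 0.008,"fingers": 0},
  {"tx": 0.0135,"ty": -0.0036,"tz": 0,"twist": 0.008,"fingers": 0},
  {"tx": 0.0135,"ty": -0.0036,"tz": 0,"twist": 0.008,"fingers": 0},
])

```text
clock: 7.12
eef_pos: [497.9, -7.2, 19.7]
tool_rot: [3.134, 0.016, 0.294]
force: [-5.1, -2.2, 4.7]
width: 0.3
gripper_force: 2.6
```

```bash
python3 -c "
from h import *
bf(90+np.degrees(ctrl.read_state()['tool_rot'][2]))"
```

```text
bx -44.6 by 161.9 r 167.9 Fx,Fy -5.5 -0.6 yaw 16.9 [497.9  -7.2  19.7]
```

Emit:
carry_out([
  {"tx": 0.0068,"ty": -0.0018,"tz": 0,"twist": 0.004,"fingers": 0},
  {"tx": 0.0068,"ty": -0.0018,"tz": 0,"twist": 0.004,"fingers": 0},
  {"tx": 0.0068,"ty": -0.0018,"tz": 0,"twist": 0.004,"fingers": 0},
  {"tx": 0.0068,"ty": -0.0018,"tz": 0,"twist": 0.004,"fingers": 0},
])

```text
clock: 7.62
eef_pos: [508.5, -0.7, 19.7]
tool_rot: [3.136, 0.008, 0.246]
force: [-1.6, 0.6, -0.1]
width: 0.3
gripper_force: 0.8
```

Emit:
carry_out([
  {"tx": 0.0068,"ty": -0.0018,"tz": 0,"twist": 0.004,"fingers": 0},
  {"tx": 0.0068,"ty": -0.0018,"tz": 0,"twist": 0.004,"fingers": 0},
])

```text
clock: 7.88
eef_pos: [511.9, 1.2, 19.7]
tool_rot: [3.135, 0.009, 0.221]
force: [-1.2, 0.2, -1.1]
width: 0.1
gripper_force: 0.8
```

Emit:
carry_out([
  {"tx": 0.0068,"ty": -0.0018,"tz": 0,"twist": 0.004,"fingers": 0},
  {"tx": 0.0068,"ty": -0.0018,"tz": 0,"twist": 0.004,"fingers": 0},
])

```text
clock: 8.12
eef_pos: [514.4, 2.4, 19.6]
tool_rot: [3.134, 0.011, 0.195]
force: [-6.3, -1.3, 3.1]
width: -0.1
gripper_force: 3.0
```

Emit:
carry_out([
  {"tx": 0.0068,"ty": -0.0018,"tz": 0,"twist": 0.004,"fingers": 0},
  {"tx": 0.0068,"ty": -0.0018,"tz": 0,"twist": 0.004,"fingers": 0},
])

```text
clock: 8.38
eef_pos: [514.9, 2.9, 19.6]
tool_rot: [3.132, 0.017, 0.169]
force: [-10.6, -2.7, 9.4]
width: -0.0
gripper_force: 5.5
```

Emit:
carry_out([
  {"tx": 0.0068,"ty": -0.0018,"tz": 0,"twist": 0.004,"fingers": 0},
  {"tx": 0.0068,"ty": -0.0018,"tz": 0,"twist": 0.004,"fingers": 0},
])

```text
clock: 8.62
eef_pos: [520.1, 4.7, 19.7]
tool_rot: [3.132, 0.014, 0.144]
force: [-5.4, -2.5, 4.0]
width: 0.0
gripper_force: 3.0
```

```bash
python3 -c "
from h import *
bf(90+np.degrees(ctrl.read_state()['tool_rot'][2]))"
```

```text
bx -44.7 by 161.9 r 168.0 Fx,Fy -5.7 -1.7 yaw 8.3 [520.1   4.7  19.7]
```

Emit:
carry_out([
  {"tx": 0.0068,"ty": -0.0015,"tz": 0,"twist": 0.003,"fingers": 0},
  {"tx": 0.0068,"ty": -0.0015,"tz": 0,"twist": 0.003,"fingers": 0},
  {"tx": 0.0068,"ty": -0.0015,"tz": 0,"twist": 0.003,"fingers": 0},
])

```text
clock: 9.0
eef_pos: [528.7, 7.8, 19.6]
tool_rot: [3.133, 0.009, 0.116]
force: [-4.8, -2.0, 3.2]
width: -0.1
gripper_force: 2.4
```

Emit:
carry_out([
  {"tx": 0.0068,"ty": -0.0015,"tz": 0,"twist": 0.003,"fingers": 0},
  {"tx": 0.0068,"ty": -0.0015,"tz": 0,"twist": 0.003,"fingers": 0},
  {"tx": 0.0068,"ty": -0.0015,"tz": 0,"twist": 0.003,"fingers": 0},
])

```text
clock: 9.38
eef_pos: [532.9, 9.4, 19.5]
tool_rot: [3.132, 0.012, 0.088]
force: [-7.2, -3.3, 6.4]
width: 0.1
gripper_force: 3.7
```

Emit:
carry_out([
  {"tx": 0.005,"ty": -0.001,"tz": 0,"twist": 0.003,"fingers": 0},
  {"tx": 0.005,"ty": -0.001,"tz": 0,"twist": 0.003,"fingers": 0},
])

```text
clock: 9.62
eef_pos: [535.9, 10.5, 19.5]
tool_rot: [3.132, 0.012, 0.069]
force: [-7.2, -2.5, 7.4]
width: -0.1
gripper_force: 3.7
```

Run:
```python
from h import *
bf(90+np.degrees(ctrl.read_state()['tool_rot'][2]))
im=eyes.get_image("top")["color"]; s=eyes.get_image("side")["color"]
cv2.imwrite("pics/c3.png",np.hstack([cv2.resize(im[145:265,230:390],None,fx=2.5,fy=2.5),cv2.resize(s[170:290,230:390],None,fx=2.5,fy=2.5)]))
```

```text
bx -40.5 by 162.8 r 167.8 Fx,Fy -7.3 -2.0 yaw 4.0 [535.9  10.5  19.5]
```

View pics/c3.png

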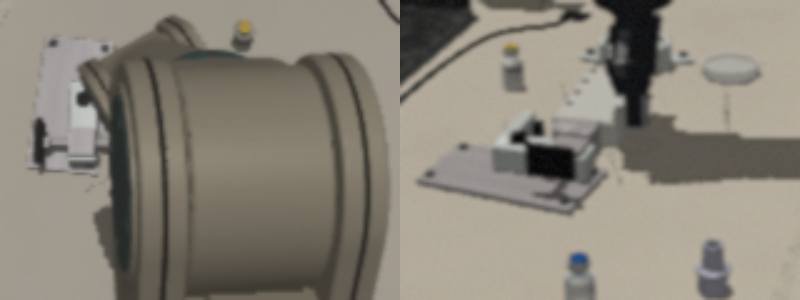

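The arm hides the board from above. The side view shows the tongue riding under the nose, close to the catch block but not yet at the buffer.

Emit:
carry_out([
  {"tx": 0.004,"ty": -0.001,"tz": 0,"twist": 0.002,"fingers": 0},
  {"tx": 0.004,"ty": -0.001,"tz": 0,"twist": 0.002,"fingers": 0},
  {"tx": 0.004,"ty": -0.001,"tz": 0,"twist": 0.002,"fingers": 0},
])

```text
clock: 10.1
eef_pos: [539.0, 11.6, 19.5]
tool_rot: [3.132, 0.012, 0.051]
force: [-6.4, -3.1, 6.0]
width: -0.2
gripper_force: 3.5
```

Emit:
carry_out([
  {"tx": 0.004,"ty": -0.001,"tz": 0,"twist": 0.002,"fingers": 0},
  {"tx": 0.004,"ty": -0.001,"tz": 0,"twist": 0.002,"fingers": 0},
])

```text
clock: 10.35
eef_pos: [543.2, 12.8, 19.5]
tool_rot: [3.133, 0.009, 0.038]
force: [-2.9, -1.7, 1.3]
width: -0.1
gripper_force: 1.4
```

Emit:
carry_out([
  {"tx": 0.004,"ty": -0.0005,"tz": 0,"twist": 0.002,"fingers": 0},
  {"tx": 0.004,"ty": -0.0005,"tz": 0,"twist": 0.002,"fingers": 0},
])

```text
clock: 10.6
eef_pos: [546.4, 13.9, 19.5]
tool_rot: [3.134, 0.007, 0.026]
force: [-3.8, -1.6, 3.5]
width: -0.1
gripper_force: 2.0
```

Emit:
carry_out([
  {"tx": 0.004,"ty": -0.0005,"tz": 0,"twist": 0.001,"fingers": 0},
  {"tx": 0.004,"ty": -0.0005,"tz": 0,"twist": 0.001,"fingers": 0},
])

```text
clock: 10.85
eef_pos: [546.5, 14.0, 19.4]
tool_rot: [3.133, 0.011, 0.02]
force: [-9.2, -1.4, 8.3]
width: 0.1
gripper_force: 4.3
```

Emit:
carry_out([
  {"tx": 0.004,"ty": -0.0005,"tz": 0,"twist": 0,"fingers": 0},
])

```text
clock: 10.98
eef_pos: [546.6, 14.0, 19.3]
tool_rot: [3.132, 0.013, 0.02]
force: [-10.3, -1.5, 7.4]
width: -0.3
gripper_force: 4.9
```

Emit:
carry_out([
  {"tx": 0.003,"ty": -0.0005,"tz": 0,"twist": 0,"fingers": 0},
])

```text
clock: 11.1
eef_pos: [546.7, 13.9, 19.3]
tool_rot: [3.132, 0.015, 0.02]
force: [-12.2, -0.0, 10.2]
width: -0.1
gripper_force: 5.9
```

Emit:
carry_out([
  {"tx": -0.02,"ty": 0,"tz": 0,"twist": 0,"fingers": 0},
  {"tx": -0.04,"ty": 0,"tz": 0,"twist": 0,"fingers": 0},
  {"tx": -0.08,"ty": 0,"tz": 0,"twist": 0,"fingers": 0},
  {"tx": -0.08,"ty": 0,"tz": 0,"twist": 0,"fingers": 0},
  {"tx": 0,"ty": 0,"tz": -0.13,"twist": 0,"fingers": 0},
  {"tx": 0,"ty": 0,"tz": -0.13,"twist": 0,"fingers": 0},
  {"tx": 0,"ty": 0,"tz": -0.13,"twist": 0,"fingers": 0},
  {"tx": 0,"ty": -0.15,"tz": 0,"twist": 0,"fingers": 0},
  {"tx": 0,"ty": -0.15,"tz": 0,"twist": 0,"fingers": 0},
  {"tx": 0,"ty": -0.15,"tz": 0,"twist": 0,"fingers": 0},
  {"tx": 0,"ty": -0.15,"tz": 0,"twist": 0,"fingers": 0},
  {"tx": 0,"ty": 0,"tz": 0,"twist": 0,"fingers": 0},
])

```text
clock: 12.6
eef_pos: [481.7, 199.4, 135.8]
tool_rot: [3.138, 0.005, 0.027]
force: [0.6, 0.1, 0.1]
width: 0.4
gripper_force: 0.0
```

Run:
```python
from h import *
rel(565,195,140,4)
im=eyes.get_image("top")["color"]
cv2.imwrite("pics/c4.png",cv2.resize(im[145:265,230:390],None,fx=5,fy=5,interpolation=cv2.INTER_CUBIC))
```

```text
t 12.6 [481.7 199.4 135.8] [179.8   0.3   1.6] row: [ 0.0693  0.0056 -0.0035] twist 0.0 F [0.6 0.1 0.1] w 0.3561447616569545
```

View pics/c4.png

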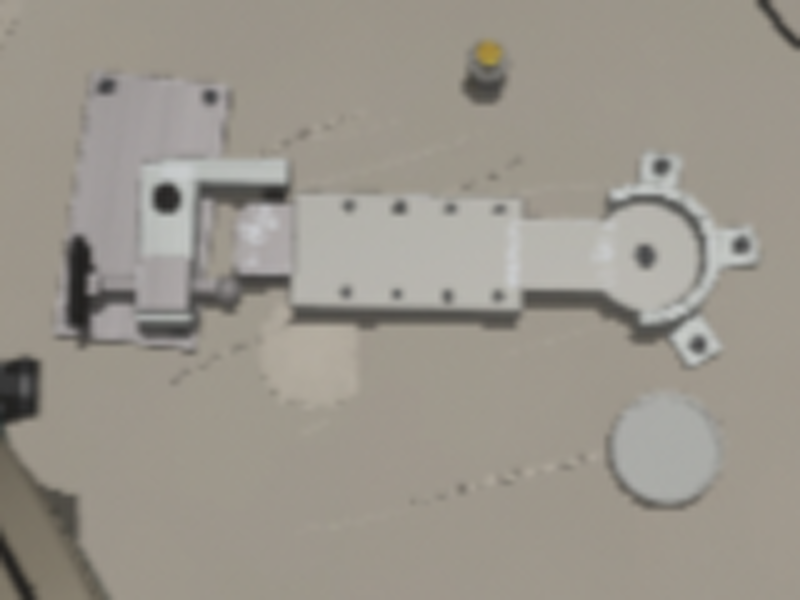

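Tongue end at (265,240) sits between the nose (228,293, on the near side) and the buffer (275,195). The board is home and the paddle is still open at (78,290). Next is the paddle.

Emit:
carry_out([
  {"tx": 0.07,"ty": 0.003,"tz": 0,"twist": 0,"fingers": 0},
  {"tx": 0.07,"ty": 0.003,"tz": 0,"twist": 0,"fingers": 0},
  {"tx": 0.07,"ty": 0.003,"tz": 0,"twist": 0,"fingers": 0},
  {"tx": 0.07,"ty": 0.003,"tz": 0,"twist": 0.008,"fingers": 0},
  {"tx": 0,"ty": 0,"tz": 0.1,"twist": 0,"fingers": 0},
  {"tx": 0,"ty": 0,"tz": 0.1,"twist": 0,"fingers": 0},
  {"tx": 0,"ty": 0,"tz": 0.1,"twist": 0,"fingers": 0},
  {"tx": 0,"ty": 0,"tz": 0,"twist": 0,"fingers": 0},
])

```text
clock: 13.65
eef_pos: [563.7, 188.7, 42.7]
tool_rot: [3.13, 0.011, -0.007]
force: [-0.1, -0.3, 0.0]
width: -0.2
gripper_force: 0.0
```

Emit:
carry_out([
  {"tx": 0,"ty": 0.015,"tz": 0,"twist": 0,"fingers": 0},
  {"tx": 0,"ty": 0.015,"tz": 0,"twist": 0,"fingers": 0},
  {"tx": 0,"ty": 0.01,"tz": 0,"twist": 0,"fingers": 0},
  {"tx": 0,"ty": 0.007,"tz": 0,"twist": 0,"fingers": 0},
])

```text
clock: 14.15
eef_pos: [565.5, 176.8, 45.4]
tool_rot: [3.133, 0.006, -0.005]
force: [-0.1, 0.1, -0.7]
width: 0.1
gripper_force: 0.0
```

Emit:
carry_out([
  {"tx": 0,"ty": 0.007,"tz": 0,"twist": 0,"fingers": 0},
  {"tx": 0,"ty": 0.007,"tz": 0,"twist": 0,"fingers": 0},
  {"tx": 0,"ty": 0.007,"tz": 0,"twist": 0,"fingers": 0},
])

```text
clock: 14.52
eef_pos: [565.1, 170.7, 44.9]
tool_rot: [3.133, 0.007, -0.005]
force: [0.1, -0.6, -0.4]
width: 0.2
gripper_force: 0.0
```

Emit:
carry_out([
  {"tx": 0,"ty": 0.007,"tz": 0,"twist": 0,"fingers": 0},
  {"tx": 0,"ty": 0.007,"tz": 0,"twist": 0,"fingers": 0},
  {"tx": 0,"ty": 0.007,"tz": 0,"twist": 0,"fingers": 0},
])

```text
clock: 14.9
eef_pos: [565.1, 165.1, 44.9]
tool_rot: [3.134, 0.007, -0.004]
force: [-0.1, 1.5, -0.8]
width: -0.1
gripper_force: 1.0
```

Emit:
carry_out([
  {"tx": 0,"ty": 0.007,"tz": 0,"twist": 0,"fingers": 0},
  {"tx": 0,"ty": 0.007,"tz": 0,"twist": 0,"fingers": 0},
  {"tx": 0,"ty": 0.007,"tz": 0,"twist": 0,"fingers": 0},
  {"tx": 0,"ty": 0.007,"tz": 0,"twist": 0,"fingers": 0},
])

```text
clock: 15.4
eef_pos: [565.0, 155.9, 45.0]
tool_rot: [3.133, 0.007, -0.005]
force: [0.5, 0.7, -2.2]
width: 0.1
gripper_force: 1.0
```

Emit:
carry_out([
  {"tx": 0,"ty": 0.007,"tz": 0,"twist": 0,"fingers": 0},
  {"tx": 0,"ty": 0.007,"tz": 0,"twist": 0,"fingers": 0},
  {"tx": 0,"ty": 0.007,"tz": 0,"twist": 0,"fingers": 0},
  {"tx": 0,"ty": 0.007,"tz": 0,"twist": 0,"fingers": 0},
])

```text
clock: 15.9
eef_pos: [565.0, 147.5, 45.1]
tool_rot: [3.133, 0.007, -0.005]
force: [-0.8, 1.7, -0.9]
width: 0.0
gripper_force: 1.0
```

Emit:
carry_out([
  {"tx": 0,"ty": 0.005,"tz": 0,"twist": 0,"fingers": 0},
  {"tx": 0,"ty": 0.005,"tz": 0,"twist": 0,"fingers": 0},
])

```text
clock: 16.15
eef_pos: [565.0, 145.4, 45.2]
tool_rot: [3.134, 0.007, -0.005]
force: [-0.1, 5.7, -2.3]
width: -0.3
gripper_force: 2.5
```

Emit:
carry_out([
  {"tx": 0,"ty": 0.004,"tz": 0,"twist": 0,"fingers": 0},
  {"tx": 0,"ty": 0.004,"tz": 0,"twist": 0,"fingers": 0},
])

```text
clock: 16.4
eef_pos: [565.0, 145.3, 45.2]
tool_rot: [3.137, 0.006, -0.003]
force: [-0.5, 9.4, -4.4]
width: 0.0
gripper_force: 4.3
```

Emit:
carry_out([
  {"tx": 0,"ty": 0.004,"tz": 0,"twist": 0,"fingers": 0},
])

```text
clock: 16.52
eef_pos: [565.0, 145.3, 45.3]
tool_rot: [3.139, 0.006, -0.003]
force: [-0.8, 11.1, -4.1]
width: -0.1
gripper_force: 5.2
```

Hard stop reached. I'll back off and check.

Emit:
carry_out([
  {"tx": 0,"ty": -0.03,"tz": 0,"twist": 0,"fingers": 0},
  {"tx": 0,"ty": -0.08,"tz": 0,"twist": 0,"fingers": 0},
  {"tx": 0,"ty": -0.1,"tz": 0,"twist": 0,"fingers": 0},
  {"tx": 0,"ty": 0,"tz": -0.13,"twist": 0,"fingers": 0},
  {"tx": 0,"ty": 0,"tz": -0.13,"twist": 0,"fingers": 0},
  {"tx": -0.1,"ty": -0.1,"tz": 0,"twist": 0,"fingers": 0},
  {"tx": -0.1,"ty": -0.1,"tz": 0,"twist": 0,"fingers": 0},
  {"tx": 0,"ty": 0,"tz": 0,"twist": 0,"fingers": 0},
  {"tx": 0,"ty": 0,"tz": 0,"twist": 0,"fingers": 0},
])

```text
clock: 17.65
eef_pos: [507.1, 263.9, 122.7]
tool_rot: [3.131, 0.006, -0.006]
force: [0.1, 0.3, 0.2]
width: -0.0
gripper_force: 0.0
```

Run:
```python
from h import *
im=eyes.get_image("top"); c=im["color"]
cv2.imwrite("pics/c5.png",cv2.resize(c[145:265,230:390],None,fx=5,fy=5,interpolation=cv2.INTER_CUBIC))
```

```text
(no output)
```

View pics/c5.png

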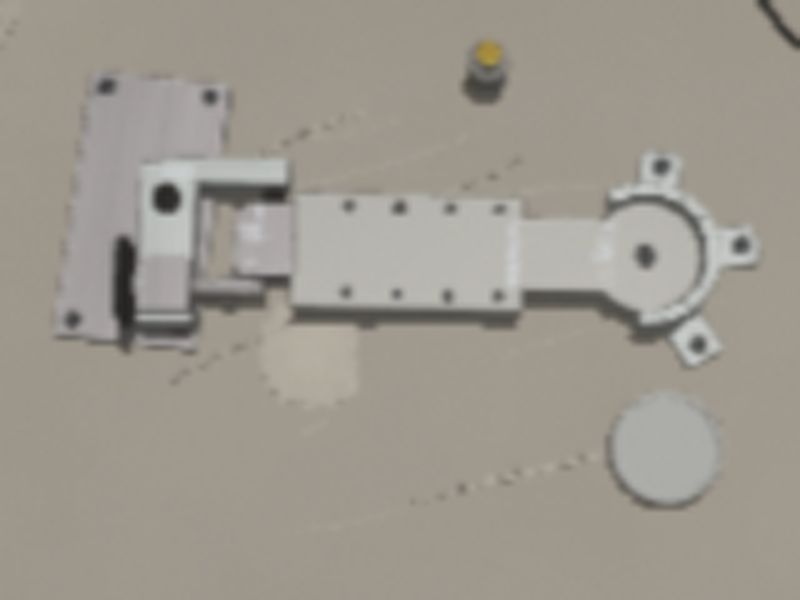

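The paddle moved from column 78 to 123, about 23 mm, and the bolt now lies beside the tongue at (235,292). The board is still home, so I'm handing in.

```bash
python3 -c "
from h import *
print(job.finish_job())"
```

```text
the job is handed in; nothing more can be done
None
```

The job is handed in: the board is home between nose and buffer, and the bolt paddle is at its end stop after about 23 of 24 mm. Wrist-force readings peaked at about 16 N on the board and 12 N on the bolt; the hand-in returned no verdict.

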